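# Clamp a glued-up slat sign in the screw press

### The arm

A 7-joint arm with a two-finger parallel gripper is mounted at the origin on the work surface. World frame = base frame: x ahead of the robot, y to its left, z up, the work surface at z = 0. Lengths are in m, angles in rad, forces in N, time in s.
With the tool pointing down it reaches from about 0.425 to 0.925 m from the base axis. Payload 6.8 kg.
Tool frame: the origin (TCP) lies midway between the tips of the shut fingers; the grasp point (between the pads) lies 19 mm behind it; z points along the fingers, y is the line along which they close (so a half turn about z gives the same grasp; the last joint's range is limited). The gripper opens to 85 mm and grips with 20 to 120 N. Pads are 22 mm wide; open, the fingers measure 114 mm over their backs; the gripper's body (76 mm by 85 mm) begins 54 mm behind the grasp point. The pads swing forward as they close: fully open they stand 13 mm farther back than shut.
Start: joints at [1.135, 0.477, 0.022, 1.555, -0.011, 1.109, -0.083], TCP at [0.217, -0.639, 0.231] pointing down, gripper open.
Joint ranges: [-2.96, 2.96], [-0.34, 2.1], [-1.41, 1.46], [0.24, 2.44], [-1.37, 4.51], [0.17, 1.92], [-2.96, 2.96]. Speed limits (rad/s): [2.39, 2.39, 3.14, 3.14, 3.14, 3.14, 3.14].

### API

Orientations are given as a rotation vector (axis times angle).
In Python, from bench import r gives the robot as it stands. The module is installed in compiled form; this text tells all that it offers.
- The arm moves only by the tool apply_moves, never from a script. Its argument "rows" is a list of rows, each a list of 6 numbers: the shift along the tool's x, y, z scaled (see below), then the turn, a rotation vector about the tool's x, y, z scaled (see below). A call has 1 to 5 rows; each row is the pose to reach, as a shift and turn from the pose commanded when the call began, along the tool's axes at that moment; what a row does not reach only later rows make up. The controller multiplies each number of a shift by 0.25 m and each number of a turn by 90 degrees. A row lasts 1/8 s, in which the tool goes at most 62.5 mm and 10.7 degrees, less where a joint would pass 70% of its speed; a pose out of reach is approached as far as the arm can. A call with a number of a shift or a turn outside -1 to 1 is refused whole. A call with a gripper value outside its range is refused whole. "claw" is the opening, from 0 (shut) to 1 (fully open), set as the call begins (left out, the last holds). The fingers move at their own pace and stop on an object; "newtons" is the grip in N (left out, the last holds). Time passes only in rows, so rows that repeat a pose let the fingers close. It gives the time, the measured TCP pose, the force, the opening and the grip force at its end, in the units of the state.
- r.get_obs(): the state, without advancing time (a new reading comes with each control period).
- r.grab_frame(name): name is "scene" or "top" or "wrist"; returns a dict with "pixels" (480x640x3 uint8, red, green, blue), "intrinsics" (3x3 intrinsics, pixels), "dist" ([k1, k2, p1, p2, k3] as OpenCV has them; the pictures are not rectified), "eye" and "attitude" of the camera in the world. Camera axes: x right, y up, looking along -z (the intrinsics and any distortion apply to the point x, -y, -z); pixel columns grow to the right and rows downward; lengths in m; the calibration is good to about 2 mm. A picture is of the moment at which its call begins. There is no depth.
- r.hand_in(): hands the job in; it is judged then, once.
Trained networks look in a picture, given as the dict that the camera call returned (one of the last four; its "shot" number tells which), for a name from the list of things; names that differ only in an ending like _2 or _b are one class to them, and where a whole thing is asked for, a point or a joint stands for the part that bears it (a point fixed in the world has none). Each returns a list of dicts, best first, with "conf" (0 to 1); they miss things now and then, are a little off and sometimes report something else, mostly with a low value. They report only what shows in the picture. A call takes as long as a camera call.
- r.search_frame(picture, thing): "rect" ([left, top, width, height] in pixels, round what is visible of it).
- r.outline_of(picture, thing): "pixels" (480x640 bool, what is visible of it) and "rect" ([left, top, width, height] in pixels, round what is visible of it).
- r.landmark_of(picture, thing): "point" ([column, row] in pixels: a listed point, or the origin of a listed thing).
The state is a dict: "clock": time; "joints": joint angles; "qvel": joint speeds; "tau": joint torques, N m; "tcp_pos": TCP position; "orientation": TCP orientation; "contact_force": force on the tool from outside, world axes, zero at the start; "moment": the same for the moment, N m; "grip_width": finger opening in m; "gripper_force": force on a finger pad.
Only numpy, scipy, OpenCV 4.12 (cv2) and the standard library are available. Lean on these libraries where they do the work, as an engineer would, in place of code of your own. Each camera call takes 0.05 s, during which the arm holds its last target. There are 200 camera calls.

### The job

The slatted sign has just been glued and lies half in the screw press: slide it gently on the pressing board until it sits square against both back stops. Then take the crank by its turning grip and wind it clockwise, keeping hold of the grip, until the platen clamps the sign firmly but is not over-tightened, and let go. Leave the paints and the other things on the table alone.

Things in the scene. Friction and masses are not known exactly. Their poses are not given: they have to be found in the camera images.
- press: Iron screw press, fixed. Origin on the table under its vertical screw; +x from its open front to its back. Bed top 30 mm high, front edge at x -86 mm; two columns (y +-100 mm) carry a cross-head 130 to 160 mm high. Back stops: two pins at y +-40 mm, 64 mm high, front faces at x 100 mm; a sign against both has its centre under the screw (x 0) and its x along the press's x.
- sign_slats (a point): Centre, half-way up, of the sign's slats: three cream slats side by side, 200 mm long (along x), 118 mm wide in all, 12 mm thick. Two offcut battens, 10 to 15 mm thick, are glued across their top. 0.2 to 0.33 kg. Loose on the board, front end out of the press. Its front slat ends (100 mm from this point) always overhang bed and board by 14 mm or more: push there with the fingertips.
- board: Plywood pressing board on the bed, fixed, 182 x 150 mm, its top 36 to 40 mm above the table (boards differ): the sign slides on it. Origin under its centre, 10 mm below its top.
- grip: The crank's grip: upright wooden cylinder 25 mm thick, 60 mm tall, spinning freely on its pin; origin at its centre. It circles the screw's axis at 65 mm radius on a flat arm whose top is 31 mm below this origin. Clockwise from above tightens; each turn lowers crank, grip and platen by 16 mm. Free running drag is steady, about 4 to 6 N at the grip. The screw stays where it is left.
- crank_axis (a point): Point on the screw's vertical axis at the height of the grip's centre; it goes down with the crank.
- platen: Cork-faced iron press plate, 110 x 150 mm, under the screw on a stiff spring pad; origin at the centre of its underside. Starts 16 to 26 mm above the sign. Once it presses, the drag at the grip rises above the free drag: 2 N more is still loose, 4 N more is well clamped, 6 N more is over-tight; from first touch to well clamped takes roughly a tenth of a turn.
- paint_a: Bystander, to be left alone: orange paint bottle, 35 mm thick, 111 mm tall, upright; origin at its foot.
- paint_b: Bystander, to be left alone: black paint bottle, 35 mm thick, 111 mm tall, upright; origin at its foot.
- paint_c: Bystander, to be left alone: brown paint bottle, 35 mm thick, 111 mm tall, upright; origin at its foot.
- paint_d: Bystander, to be left alone: cream paint bottle, 35 mm thick, 111 mm tall, upright; origin at its foot.
- tape: Bystander, to be left alone: roll of masking tape, 90 mm across, 24 mm high, lying flat; origin at its foot.
- glue: Bystander, to be left alone: white glue bottle, 54 mm thick, 165 mm tall; origin at its foot.
- foam_brush: Bystander, to be left alone: foam brush lying flat, 165 mm long, 18 mm high.
- leaf: Bystander, to be left alone: flat cream wooden cut-out, 115 x 50 x 8 mm.

How it is judged:
By the outcome, as a careful person would: the job done as asked, in the order asked, and still so for the second after the job is handed in, with the robot touching nothing.
It also fails if it takes over 72 s, if anything falls off the work surface, if the arm or the gripper's body presses on something with over 40 N, if the wrist force passes 120 N, or if a joint passes its speed limit or range.

## Working session

There is one attempt and no reset: what is moved stays moved. The work goes in short steps, Python scripts to look and compute and a tool call to move; the robot and the scene stay as the last step left them, time stands still between calls to the robot, and variables do not carry over. Pictures are saved under pics/ and viewed, at most 10 in all, crops included, and the job is handed in when it is done.

Besides the shell and the picture viewer there is one more tool, called after "Emit:" as name(argument=value, ...), one argument or row to a line, values as JSON. apply_moves: Moves the arm, as the interface text tells. Its arguments: {"type":"object","properties":{"rows":{"type":"array","items":{"type":"array","items":{"type":"number"}}},"claw":{"type":"number"},"newtons":{"type":"number"}},"required":["rows"]}

```bash
mkdir -p pics; cat > h.py <<'E'
import numpy as np, cv2
from scipy.spatial.transform import Rotation as R
from bench import r
def att(p):
    a=np.array(p["attitude"],float)
    return a if a.shape==(3,3) else (R.from_rotvec(a).as_matrix() if a.size==3 else R.from_quat(a).as_matrix())
def ray(p,px):
    K=np.array(p["intrinsics"],float);d=np.array(p["dist"],float)
    u=cv2.undistortPoints(np.array([[px]],float),K,d)[0,0]
    v=att(p)@np.array([u[0],-u[1],-1.]); return np.array(p["eye"],float),v
def atz(p,px,z):
    e,v=ray(p,px); return e+v*(z-e[2])/v[2]
def tri(obs):
    A=np.zeros((3,3));b=np.zeros(3)
    for p,px in obs:
        e,v=ray(p,px);v=v/np.linalg.norm(v);M=np.eye(3)-np.outer(v,v);A+=M;b+=M@e
    return np.linalg.solve(A,b)
def proj(p,X):
    c=att(p).T@(np.array(X,float)-np.array(p["eye"]))
    return cv2.projectPoints(np.array([[c[0],-c[1],-c[2]]]),np.zeros(3),np.zeros(3),np.array(p["intrinsics"],float),np.array(p["dist"],float))[0][0,0]
def save(p,n): cv2.imwrite("pics/"+n,p["pixels"][:,:,::-1])
E
python3 - <<'E'
from h import *
np.set_printoptions(precision=4,suppress=True)
o=r.get_obs();print({k:np.round(v,3) for k,v in o.items()})
P={n:r.grab_frame(n) for n in("scene","top")}
print(P["top"]["eye"],P["scene"]["eye"],np.shape(P["top"]["attitude"]),P["top"]["attitude"])
for n,p in P.items(): save(p,n+"0.png")
for t in["press","sign_slats","board","grip","crank_axis","platen","paint_a","tape","glue","foam_brush","leaf"]:
    for n,p in P.items():
        print(t,n,[(np.round(d["point"],1),round(d["conf"],2)) for d in r.landmark_of(p,t)[:5]])
    try:print(tri([(p,r.landmark_of(p,t)[0]["point"]) for p in P.values()]))
    except Exception as e:print(e)
E
```

```text
{'clock': np.float64(0.0), 'joints': array([ 1.135,  0.478,  0.022,  1.556, -0.012,  1.109, -0.083]), 'qvel': array([-0.002,  0.002,  0.   , -0.   , -0.   ,  0.001, -0.   ]), 'tau': array([ -0.   , -59.644,   1.608, -28.119,   0.012,   0.009,   0.   ]), 'tcp_pos': array([ 0.217, -0.638,  0.23 ]), 'orientation': array([-3.098, -0.512,  0.001]), 'contact_force': array([-0.72 , -0.772, -0.574]), 'moment': array([-0.032, -0.009,  0.035]), 'gripper_force': np.float64(0.0), 'grip_width': np.float64(0.085)}
[ 0.2219 -0.0617  1.7285] [ 1.2221 -0.1398  0.9657] (3,) [ 0.1692 -0.1608 -1.4805]
press scene [(array([385.8, 285.5]), 0.7)]
press top [(array([264. , 238.4]), 0.65)]
[0.5862 0.1025 0.0019]
sign_slats scene [(array([429. , 221.1]), 0.47)]
sign_slats top [(array([196.5, 319.3]), 0.7), (array([267.9, 252.2]), 0.67), (array([200.7, 249.1]), 0.25)]
[ 0.3429  0.2846 -0.0523]
board scene [(array([384.9, 283.1]), 0.67)]
board top [(array([264.3, 237.5]), 0.21)]
[0.5863 0.0999 0.0131]
grip scene [(array([428.5, 216.8]), 0.65)]
grip top [(array([228.1, 209.3]), 0.44)]
[0.5974 0.1691 0.2555]
cran
[... 337 characters left out ...]
ay([456.9, 283.8]), 0.64), (array([477.3, 234.5]), 0.63)]
paint_a top [(array([329.4, 244.6]), 0.76), (array([160.1, 277.5]), 0.63), (array([201.3, 249. ]), 0.49), (array([203.7, 226.4]), 0.46)]
[0.6128 0.0515 0.1891]
tape scene [(array([324.4, 337.6]), 0.57)]
tape top [(array([328. , 202.3]), 0.69)]
[ 0.7101 -0.0705  0.0033]
glue scene [(array([202.7, 239.1]), 0.81)]
glue top [(array([417.5, 323.7]), 0.68)]
[ 0.3781 -0.3537  0.0029]
foam_brush scene [(array([165.5, 298.1]), 0.64), (array([389.6, 267.1]), 0.62)]
foam_brush top [(array([451.3, 265. ]), 0.83)]
[ 0.5545 -0.4417 -0.0017]
leaf scene [(array([424.6, 208.1]), 0.67)]
leaf top [(array([194.6, 320.2]), 0.55)]
[ 0.3348  0.273  -0.0037]
```

View pics/scene0.png

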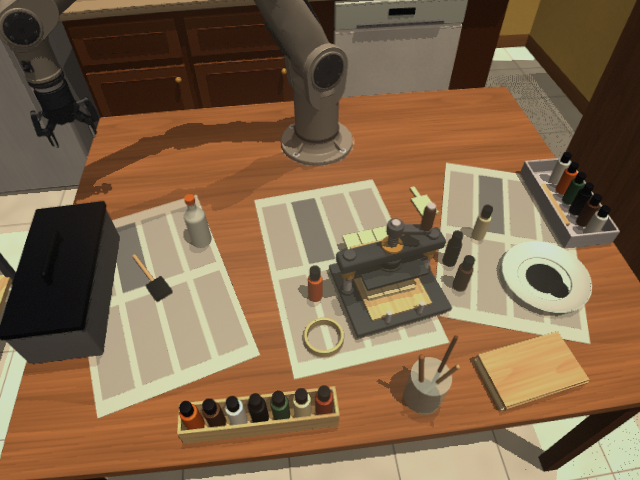

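View pics/top0.png

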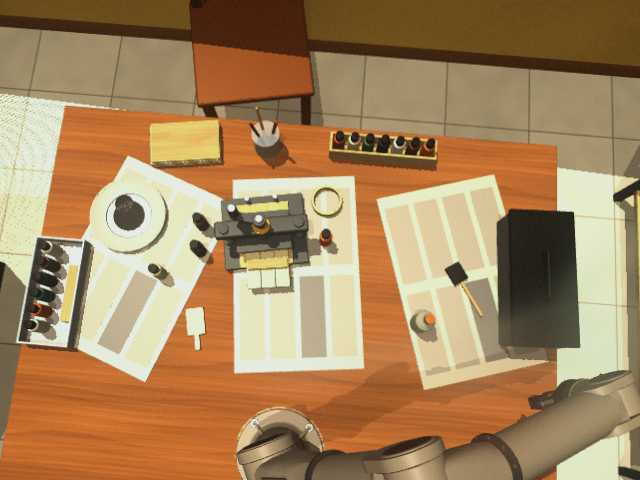

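The two views agree: the press is at about (0.586, 0.10) with its open front towards the robot. In the top view the slat ends show at (248–290, 265–288), and the grip stands left of the axis. I'll move the wrist camera over the front.

```bash
cat >> h.py <<'E'
def plan(xyz,yaw=0.0,tilt=0.0,frm=None):
    """rows numbers to reach xyz with tool x at yaw, tool down"""
    o=r.get_obs() if frm is None else frm
    Rc=R.from_rotvec(o["orientation"]);Rt=R.from_euler('z',yaw)*R.from_euler('y',tilt)*R.from_euler('x',np.pi)
    s=Rc.inv().apply(np.array(xyz)-o["tcp_pos"])/0.25
    t=(Rc.inv()*Rt).as_rotvec()/(np.pi/2)
    print("row",np.round(np.r_[s,t],3).tolist(),"mm",round(np.linalg.norm(s)*250,1),"deg",round(np.linalg.norm(t)*90,1))
    return dict(tcp_pos=np.array(xyz),orientation=Rt.as_rotvec())
E
python3 - <<'E'
from h import *
np.set_printoptions(precision=4,suppress=True)
f=plan([0.40,-0.42,0.29],0)
f=plan([0.45,-0.20,0.29],0,frm=f)
plan([0.43,0.08,0.29],0,frm=f)
p=r.grab_frame("top")
for c in [(217,232),(306,222),(248,288),(290,288),(247,268),(291,265)]: print(c,atz(p,c,.05),atz(p,c,.16))
for X in r.outline_of(p,"sign_slats")[:2]:print(X["rect"],X["conf"])
E
```

```text
row [0.974, -0.594, -0.235, 0.0, -0.0, 0.209] mm 291.2 deg 18.8
row [0.2, -0.88, -0.0, 0.0, 0.0, 0.0] mm 225.6 deg 0.0
row [-0.08, -1.12, -0.0, 0.0, 0.0, 0.0] mm 280.7 deg 0.0
(217, 232) [0.5833 0.2325 0.05  ] [0.5596 0.2132 0.16  ]
(306, 222) [ 0.6335 -0.0154  0.05  ] [ 0.6066 -0.0185  0.16  ]
(248, 288) [0.4325 0.1284 0.05  ] [0.4187 0.116  0.16  ]
(290, 288) [0.4423 0.0126 0.05  ] [0.4278 0.0077 0.16  ]
(247, 268) [0.488  0.1372 0.05  ] [0.4706 0.1241 0.16  ]
(291, 265) [0.5069 0.0157 0.05  ] [0.4882 0.0106 0.16  ]
[243.0, 248.5, 49.4, 39.9] 0.9
```

Emit:
apply_moves(
  rows=[
    [0.97,-0.59,-0.24,0,0,0.209],
    [0.97,-0.59,-0.24,0,0,0.209],
    [0.97,-0.59,-0.24,0,0,0.209],
    [0.97,-0.59,-0.24,0,0,0.209],
    [0.97,-0.59,-0.24,0,0,0.209],
  ],
)

```text
clock: 3.02
tcp_pos: [0.402, -0.4185, 0.2923]
orientation: [3.141, 0.005, 0.003]
contact_force: [0.4, 0.1, -0.5]
grip_width: 0.0854
gripper_force: 0.0
```

Emit:
apply_moves(
  rows=[
    [0.2,-0.88,0,0,0,0],
    [0.2,-0.88,0,0,0,0],
    [0.2,-0.88,0,0,0,0],
    [0.2,-0.88,0,0,0,0],
    [0.2,-0.88,0,0,0,0],
  ],
)

```text
clock: 3.65
tcp_pos: [0.4506, -0.198, 0.2917]
orientation: [-3.141, -0.009, -0.002]
contact_force: [0.4, -0.8, 0.1]
grip_width: 0.0856
gripper_force: 0.0
```

Emit:
apply_moves(
  rows=[
    [-0.08,-1,0,0,0,0.12],
    [-0.08,-1,0,0,0,0.12],
    [-0.08,-1,0,0,0,0.12],
    [-0.08,-1,0,0,0,0.12],
    [-0.08,-1,0,0,0,0.12],
  ],
)

```text
clock: 4.28
tcp_pos: [0.4295, 0.0519, 0.2918]
orientation: [-3.128, 0.287, -0.002]
contact_force: [0.3, -0.8, -1.3]
grip_width: 0.0857
gripper_force: 0.0
```

```bash
python3 - <<'E'
from h import *
np.set_printoptions(precision=4,suppress=True)
p=r.grab_frame("wrist");save(p,"w1.png")
print(p["eye"],r.get_obs()["clock"])
q=r.grab_frame("top");s=r.grab_frame("scene")
for t in["press","sign_slats","grip","crank_axis","platen","board"]:
    O=[]
    for n,x in(("w",p),("t",q),("s",s)):
        d=r.landmark_of(x,t)
        print(t,n,[(np.round(k["point"],1),round(k["conf"],2)) for k in d[:2]])
        if d and d[0]["conf"]>.4:O.append((x,d[0]["point"]))
    if len(O)>1: print(tri(O))
E
```

```text
[0.5024 0.0389 0.4337] 4.325
press w [(array([420.2,   5.8]), 0.32)]
press t [(array([325.9, 202. ]), 0.73)]
press s [(array([384.8, 286. ]), 0.9)]
[ 0.6819 -0.0047  0.1661]
sign_slats w [(array([263.8,  90.6]), 0.83)]
sign_slats t []
sign_slats s []
grip w []
grip t [(array([231.9, 212.2]), 0.49)]
grip s [(array([428.3, 217. ]), 0.48)]
[0.5935 0.1649 0.2507]
crank_axis w []
crank_axis t [(array([257.2, 216.6]), 0.95)]
crank_axis s [(array([397.2, 217.7]), 0.7), (array([459.3, 281.3]), 0.32)]
[0.5875 0.1005 0.2509]
platen w []
platen t []
platen s []
board w []
board t []
board s [(array([384.5, 281.3]), 0.67)]
```

View pics/w1.png

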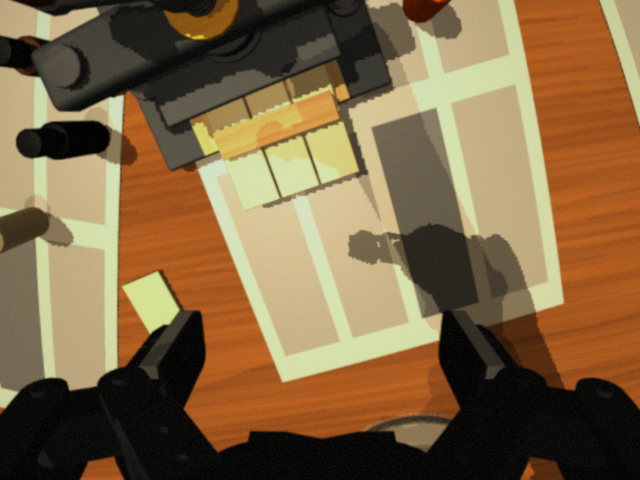

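Wrist view: slat front corners at about (246, 210) and (360, 175), bed front corners at about (172, 170) and (390, 83), and one batten near the front.

```bash
python3 - <<'E'
from h import *
np.set_printoptions(precision=4,suppress=True)
p=r.grab_frame("wrist")
g=cv2.cvtColor(p["pixels"],cv2.COLOR_RGB2GRAY)
def ref(c,z):
    c2=cv2.cornerSubPix(g,np.array([[c]],np.float32),(5,5),(-1,-1),(3,30,.01))[0,0]
    return c2,atz(p,c2,z)
for n,c,z in[("signL",(246,210),.05),("signR",(360,175),.05),("bedL",(172,170),.03),("bedR",(390,83),.03)]: print(n,*ref(c,z))
A=atz(p,ref((246,210),.05)[0],.05);B=atz(p,ref((360,175),.05)[0],.05);d=A-B;print("sign",np.linalg.norm(d),np.arctan2(-d[0],d[1]),(A+B)/2)
A=atz(p,(172,170),.03);B=atz(p,(390,83),.03);d=A-B;print("bed",np.linalg.norm(d),np.arctan2(-d[0],d[1]),(A+B)/2)
# crosshead side edges as check
c=cv2.resize(p["pixels"][0:250,130:450],None,fx=2.5,fy=2.4);cv2.imwrite("pics/w1c.png",c[:,:,::-1])
E
```

```text
signL [246. 210.] [0.4338 0.1223 0.05  ]
signR [364.6844 172.682 ] [0.4476 0.0042 0.05  ]
bedL [172. 170.] [0.4843 0.1905 0.03  ]
bedR [390.  83.] [ 0.524  -0.0348  0.03  ]
sign 0.11897820026137859 0.11662077398531225 [0.4407 0.0633 0.05  ]
bed 0.22874090203853484 0.1744624254708118 [0.5041 0.0779 0.03  ]
```

View pics/w1c.png

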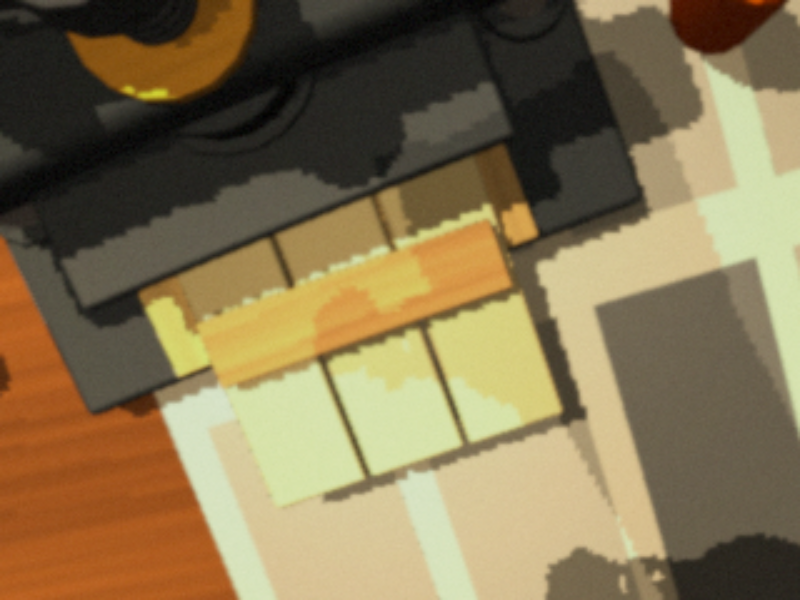

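```bash
python3 - <<'E'
from h import *
np.set_printoptions(precision=4,suppress=True)
p=r.grab_frame("wrist")
P=lambda u,v:(u/2.5+130-.3,v/2.4-.3)
def rep(n,a,b,z):
    A=atz(p,P(*a),z);B=atz(p,P(*b),z);d=A-B;print(n,A,B,"len",np.linalg.norm(d),"yaw",np.arctan2(-d[0],d[1]),"mid",(A+B)/2);return A,B
rep("sign",(283,507),(561,411),.05)
rep("bed",(95,412),(640,205),.03)
rep("platen front lower",(85,308),(512,133),.075)
rep("batten",(222,387),(515,288),.063)
# side edges of sign (left): front corner to batten contact
A=atz(p,P(283,507),.05)
for c in [(235,387),(365,474),(330,357),(464,443),(428,328),(561,411),(522,292)]: print(c,atz(p,P(*c),.05))
A=atz(p,P(640,205),.03);B=atz(p,P(580,10),.03);print("bed right edge yaw",np.arctan2(*(B-A)[[1,0]]))
E
```

```text
sign [0.4335 0.1255 0.05  ] [0.4511 0.0137 0.05  ] len 0.11321351047719176 yaw 0.15629408229522782 mid [0.4423 0.0696 0.05  ]
bed [0.4839 0.1952 0.03  ] [ 0.5228 -0.0305  0.03  ] len 0.22901013470903228 yaw 0.17089807233339116 mid [0.5033 0.0824 0.03  ]
platen front lower [0.5229 0.1703 0.075 ] [0.5518 0.0147 0.075 ] len 0.15828548003626042 yaw 0.1834285638143484 mid [0.5374 0.0925 0.075 ]
batten [0.4852 0.1333 0.063 ] [0.5003 0.0227 0.063 ] len 0.11160401766950753 yaw 0.13609767572593331 mid [0.4927 0.078  0.063 ]
(235, 387) [0.4836 0.1319 0.05  ]
(365, 474) [0.4405 0.0914 0.05  ]
(330, 357) [0.4878 0.0942 0.05  ]
(464, 443) [0.4455 0.0519 0.05  ]
(428, 328) [0.4916 0.0564 0.05  ]
(561, 411) [0.4511 0.0137 0.05  ]
(522, 292) [0.4983 0.0201 0.05  ]
bed right edge yaw 0.13487069663116774
```

```bash
python3 - <<'E'
from h import *
f=plan([0.42,0.065,0.10],0.175)
f=plan([0.42,0.065,0.021],0.175,frm=f)
E
```

```text
row [-0.05, -0.057, 0.765, 0.0, -0.0, -0.232] mm 192.2 deg 20.8
row [-0.0, 0.0, 0.316, -0.0, -0.0, -0.0] mm 79.0 deg 0.0
```

Emit:
apply_moves(
  rows=[
    [-0.05,-0.057,0.765,0,0,-0.232],
    [-0.05,-0.057,0.765,0,0,-0.232],
    [-0.05,-0.057,0.765,0,0,-0.232],
    [-0.05,-0.057,0.765,0,0,-0.232],
    [-0.05,-0.057,0.765,0,0,-0.232],
  ],
  claw=1,
)

```text
clock: 6.05
tcp_pos: [0.4212, 0.0652, 0.1014]
orientation: [-3.129, -0.275, -0.002]
contact_force: [0.4, 0.5, 1.2]
grip_width: 0.0853
gripper_force: 0.0
```

```bash
python3 - <<'E'
from h import *
p=r.grab_frame("wrist");save(p,"w2.png")
f=plan([0.42,0.065,0.021],0.175)
print(r.get_obs()["joints"])
E
```

```text
row [-0.009, -0.0, 0.324, 0.0, -0.002, 0.0] mm 81.1 deg 0.2
[ 0.06077678  0.29211331 -0.4106369   2.22091916  0.19051821  0.65706374
 -1.8811861 ]
```

View pics/w2.png

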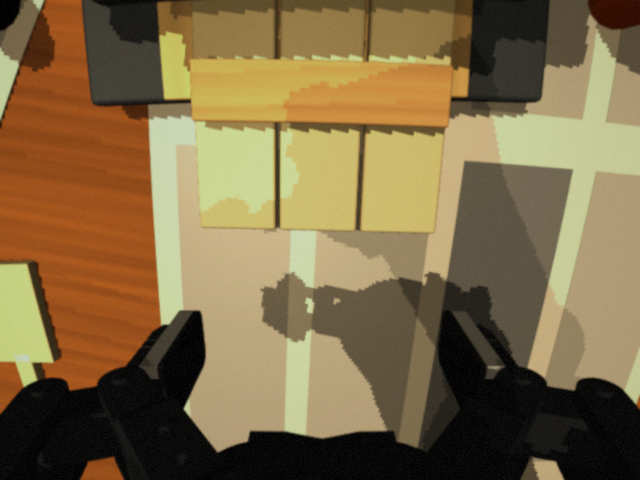

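Square to the bed: its front edge is level at row ~103. The slat ends run (202, 227)–(436, 232), centred between the fingers, and are about 1° off square. I'll descend in front of them.

Emit:
apply_moves(
  rows=[
    [0,0,0.1,0,0,0],
    [0,0,0.2,0,0,0],
    [0,0,0.31,0,0,0],
    [0,0,0.31,0,0,0],
  ],
)

```text
clock: 6.6
tcp_pos: [0.4211, 0.0648, 0.0235]
orientation: [3.129, 0.274, 0.002]
contact_force: [0.0, 0.1, 0.4]
grip_width: 0.0854
gripper_force: 0.0
```

```bash
python3 - <<'E'
from h import *
np.set_printoptions(precision=4,suppress=True)
p=r.grab_frame("wrist");save(p,"w3.png")
o=r.get_obs();print(o["contact_force"],o["joints"],o["tcp_pos"])
d=o["tcp_pos"][:2]-[.588,.099];c,s=np.cos(.175),np.sin(.175);print("press",d@[c,s],d@[-s,c])
E
```

```text
[-0.0791 -0.0735  0.6311] [-0.0154  0.4445 -0.3342  2.2661  0.3179  0.4709 -2.    ] [0.4216 0.065  0.0241]
press -0.16980475259966268 -0.004455721153115835
```

View pics/w3.png

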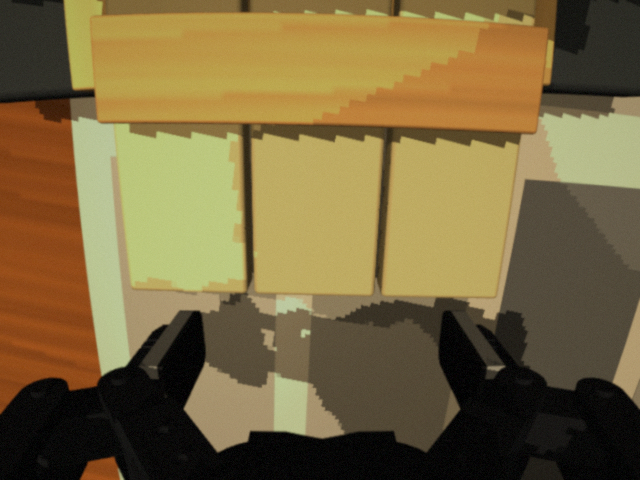

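The fingertips (tips at rows ~310) stand just behind the slat ends (row ~293), inside their width. I'll push slowly.

Emit:
apply_moves(
  rows=[
    [0.016,0,0,0,0,0],
    [0.032,0,0,0,0,0],
    [0.048,0,0,0,0,0],
    [0.064,0,0,0,0,0],
    [0.08,0,0,0,0,0],
  ],
)

```text
clock: 7.28
tcp_pos: [0.4397, 0.0685, 0.0225]
orientation: [3.129, 0.275, -0.001]
contact_force: [-3.3, -0.7, 2.6]
grip_width: 0.0855
gripper_force: 1.3
```

Emit:
apply_moves(
  rows=[
    [0.016,0,0,0,0,0],
    [0.032,0,0,0,0,0],
    [0.048,0,0,0,0,0],
    [0.064,0,0,0,0,0],
    [0.08,0,0,0,0,0],
  ],
)

```text
clock: 7.9
tcp_pos: [0.4598, 0.072, 0.0225]
orientation: [-3.129, -0.275, -0.0]
contact_force: [-0.6, -0.0, -0.4]
grip_width: 0.0854
gripper_force: 0.4
```

```bash
cat >> h.py <<'E'
def st():
    o=r.get_obs();d=o["tcp_pos"][:2]-[.588,.099];c,s=np.cos(.175),np.sin(.175);f=o["contact_force"]
    print("press xy",np.round([d@[c,s],d@[-s,c]],4),"z",round(o["tcp_pos"][2],4),"Fp",np.round([f[:2]@[c,s],f[:2]@[-s,c],f[2]],1),"clk",o["clock"])
E
python3 - <<'E'
from h import *
p=r.grab_frame("wrist");save(p,"w4.png");st()
E
```

```text
press xy [-0.1303 -0.0042] z 0.0226 Fp [-0.8 -0.1  0.2] clk 7.95
```

View pics/w4.png

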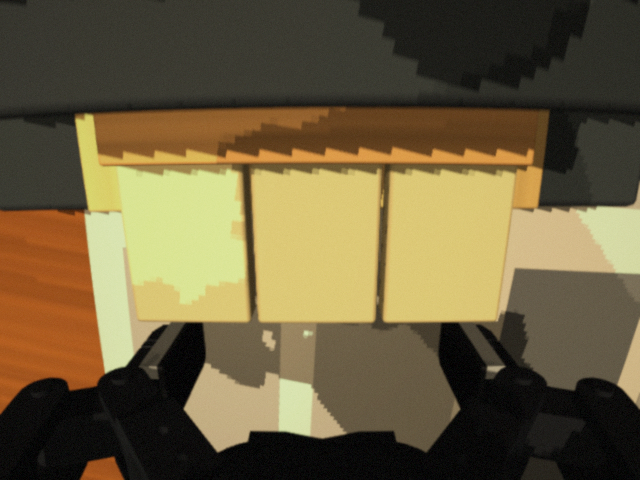

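The slat ends are level at row ~322 against both fingers, so the sign has squared up. I'll continue gently.

Emit:
apply_moves(
  rows=[
    [0.012,0,0,0,0,0],
    [0.024,0,0,0,0,0],
    [0.036,0,0,0,0,0],
    [0.048,0,0,0,0,0],
    [0.048,0,0,0,0,0],
  ],
)

```text
clock: 8.57
tcp_pos: [0.472, 0.0743, 0.0227]
orientation: [-3.129, -0.275, -0.002]
contact_force: [-0.1, 1.2, -0.1]
grip_width: 0.0851
gripper_force: 0.0
```

Emit:
apply_moves(
  rows=[
    [0.006,0,0,0,0,0],
    [0.012,0,0,0,0,0],
    [0.016,0,0,0,0,0],
  ],
)

```text
clock: 8.95
tcp_pos: [0.4752, 0.0747, 0.0225]
orientation: [3.129, 0.275, -0.0]
contact_force: [-1.2, -0.8, 0.1]
grip_width: 0.0853
gripper_force: 0.7
```

```bash
python3 - <<'E'
from h import *
st()
E
```

```text
press xy [-0.1153 -0.0042] z 0.0225 Fp [-1.3 -0.6  0.1] clk 8.95
```

Emit:
apply_moves(
  rows=[
    [0.004,0,0,0,0,0],
    [0.008,0,0,0,0,0],
    [0.01,0,0,0,0,0],
  ],
)

```text
clock: 9.32
tcp_pos: [0.4778, 0.0752, 0.0225]
orientation: [-3.129, -0.275, -0.0]
contact_force: [-2.1, -0.8, -0.5]
grip_width: 0.0853
gripper_force: 0.8
```

Emit:
apply_moves(
  rows=[
    [0.004,0,0,0,0,0],
    [0.006,0,0,0,0,0],
    [0.006,0,0,0,0,0],
  ],
)

```text
clock: 9.7
tcp_pos: [0.4787, 0.0753, 0.0225]
orientation: [3.129, 0.275, -0.001]
contact_force: [-3.9, -0.8, 2.4]
grip_width: 0.0854
gripper_force: 1.8
```

```bash
python3 - <<'E'
from h import *
st()
E
```

```text
press xy [-0.1117 -0.0043] z 0.0225 Fp [-4.  -0.1  2.4] clk 9.7
```

Emit:
apply_moves(
  rows=[
    [0.004,0,0,0,0,0],
    [0.004,0,0,0,0,0],
  ],
)

```text
clock: 9.95
tcp_pos: [0.4787, 0.0753, 0.0223]
orientation: [3.129, 0.275, -0.004]
contact_force: [-5.7, -0.5, 4.6]
grip_width: 0.0855
gripper_force: 3.1
```

```bash
python3 - <<'E'
from h import *
st();p=r.grab_frame("wrist");save(p,"w5.png")
E
```

```text
press xy [-0.1117 -0.0043] z 0.0223 Fp [-5.7  0.5  4.6] clk 9.95
```

View pics/w5.png

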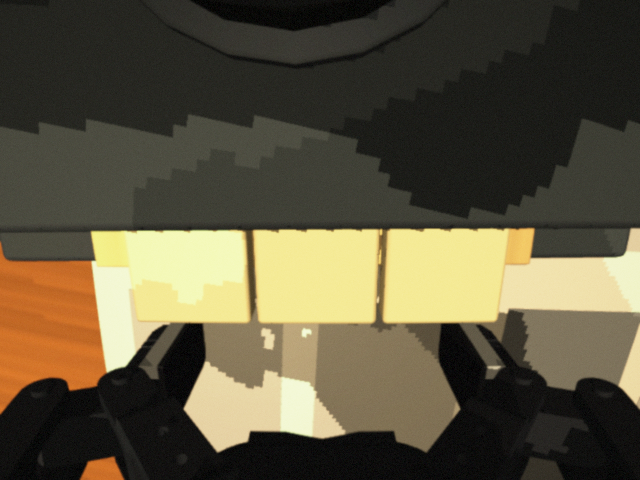

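The push has stopped at the expected spot (TCP press x −0.112, force rising), and the slats are level at row ~322. To seat it on both pins I'll back off and nudge it once at mid-width with the fingers shut.

Emit:
apply_moves(
  rows=[
    [-0.03,0,0,0,0,0],
    [-0.06,0,-0.04,0,0,0],
    [-0.06,0,-0.04,0,0,0],
    [-0.06,0,-0.04,0,0,0],
    [-0.06,0,-0.04,0,0,0],
  ],
  claw=0,
  newtons=20,
)

```text
clock: 10.62
tcp_pos: [0.4657, 0.073, 0.0326]
orientation: [-3.129, -0.275, -0.001]
contact_force: [0.2, -1.1, -0.4]
grip_width: 0.0002
gripper_force: 0.0
```

Emit:
apply_moves(
  rows=[
    [0,0,0,0,0,0],
    [0,0,0,0,0,0],
    [0.02,-0.01,0,0,0,0],
    [0.04,-0.015,0,0,0,0],
    [0.05,-0.015,0,0,0,0],
  ],
)

```text
clock: 11.25
tcp_pos: [0.4777, 0.0793, 0.0326]
orientation: [-3.129, -0.276, -0.001]
contact_force: [0.5, -0.0, -0.3]
grip_width: -0.0001
gripper_force: 0.0
```

Emit:
apply_moves(
  rows=[
    [0.004,0,0,0,0,0],
    [0.008,0,0,0,0,0],
    [0.01,0,0,0,0,0],
  ],
)

```text
clock: 11.62
tcp_pos: [0.4781, 0.079, 0.0323]
orientation: [3.129, 0.275, -0.004]
contact_force: [-5.7, 0.5, 4.6]
grip_width: 0.0001
gripper_force: 2.9
```

```bash
python3 - <<'E'
from h import *
st();p=r.grab_frame("wrist");save(p,"w6.png")
E
```

```text
press xy [-0.1117 -0.0005] z 0.0323 Fp [-5.5  1.5  4.6] clk 11.625
```

Same stop position with a mid-width push, so the sign is square on both pins. I'll back off, rise and look at the crank.

Emit:
apply_moves(
  rows=[
    [-0.05,0,0,0,0,0],
    [-0.1,0,-0.04,0,0,0],
    [-0.1,0,-0.3,0,0,0],
    [-0.1,0,-0.6,0,0,0],
    [-0.1,0,-0.9,0,0,0],
  ],
)

```text
clock: 12.3
tcp_pos: [0.4539, 0.0748, 0.2326]
orientation: [3.129, 0.276, 0.002]
contact_force: [1.7, 1.1, -1.2]
grip_width: -0.0003
gripper_force: 0.0
```

Emit:
apply_moves(
  rows=[
    [-0.04,-0.1,-0.3,0,0,0],
    [-0.04,-0.2,-0.56,0,0,0],
    [-0.04,-0.2,-0.6,0,0,0],
    [-0.04,-0.2,-0.6,0,0,0],
  ],
  claw=1,
)

```text
clock: 12.8
tcp_pos: [0.4365, 0.1237, 0.3832]
orientation: [-3.129, -0.278, -0.01]
contact_force: [0.2, -0.3, -0.5]
grip_width: 0.0723
gripper_force: 0.0
```

```bash
cat > m.py <<'E'
from h import *
np.set_printoptions(precision=4,suppress=True)
P={n:r.grab_frame(n) for n in("wrist","top","scene")}
st(); print(r.get_obs()["tcp_pos"])
for t in["grip","crank_axis"]:
    O=[]
    for n,x in P.items():
        d=r.landmark_of(x,t)
        print(t,n,[(np.round(k["point"],1),round(k["conf"],2)) for k in d[:2]])
        if d and d[0]["conf"]>.35:O.append((x,d[0]["point"]))
    if len(O)>1:
        X=tri(O);print(X,[np.round(proj(x,X)-q,1) for x,q in O])
E
cat m.py > m2.py; echo 'save(P["wrist"],"w7.png")' >> m2.py; python3 m2.py
```

```text
press xy [-0.1463  0.049 ] z 0.3792 Fp [ 0.1  0.5 -0.1] clk 12.95
[0.4355 0.1218 0.3792]
grip wrist []
grip top [(array([229.3, 211.5]), 0.38)]
grip scene [(array([388. , 266.1]), 0.62), (array([426.8, 217.6]), 0.61)]
[0.6178 0.1398 0.1279] [array([18.9,  4.5]), array([23.4, -2.8])]
crank_axis wrist [(array([402.6,   7.5]), 0.73)]
crank_axis top [(array([259., 217.]), 0.54)]
crank_axis scene [(array([396.1, 218.5]), 0.92)]
[0.5877 0.0979 0.2484] [array([1.9, 1. ]), array([-0.2,  0. ]), array([0.4, 0.1])]
```

View pics/w7.png

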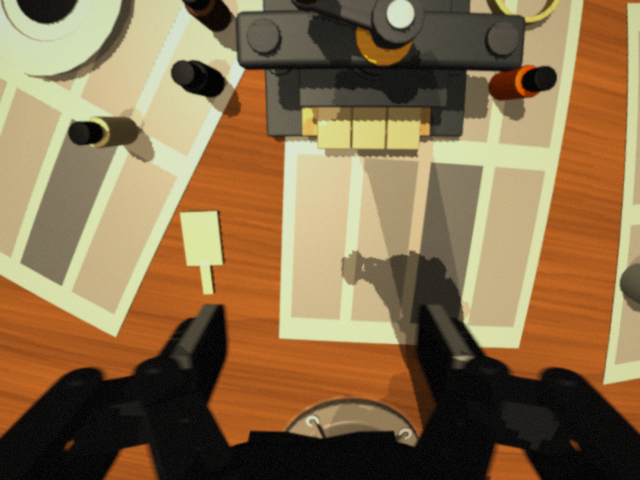

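The sign sits square to the bed, with its ends level at row ~150. The crank boss is at (400, 12) and its arm points left, with the grip just out of frame. I'll move forward to see it.

Emit:
apply_moves(
  rows=[
    [0.15,-0.02,0,0,0,0],
    [0.3,-0.04,0,0,0,0],
    [0.36,-0.05,0,0,0,0],
    [0.36,-0.05,0,0,0,0],
  ],
  claw=1,
)

```text
clock: 13.75
tcp_pos: [0.5227, 0.1506, 0.3793]
orientation: [-3.129, -0.276, 0.003]
contact_force: [-0.4, 0.3, -0.4]
grip_width: 0.0856
gripper_force: 0.0
```

```bash
sed 's/w7/w8/' m2.py>m3.py; cat >>m3.py <<'E'
for n,x in P.items():
    for d in r.outline_of(x,"grip")[:2]: print(n,np.round(d["rect"]),round(d["conf"],2))
E
python3 m3.py
```

```text
press xy [-0.0563  0.062 ] z 0.3802 Fp [ 0.2 -0.3 -0.1] clk 13.9
[0.5218 0.1502 0.3802]
grip wrist [(array([322. , 121.3]), 0.67)]
grip top []
grip scene [(array([427.8, 219.3]), 0.6)]
[0.5946 0.1633 0.245 ] [array([-0., -0.]), array([-0., -0.])]
crank_axis wrist [(array([418.5, 151.2]), 0.73), (array([321.4, 120.3]), 0.44)]
crank_axis top [(array([257. , 218.5]), 0.44)]
crank_axis scene []
[0.5851 0.0998 0.2521] [array([-3.7,  3. ]), array([ 0.8, -0.9])]
wrist [301. 100.  42.  43.] 0.97
scene [423. 207.  13.  22.] 0.81
```

View pics/w8.png

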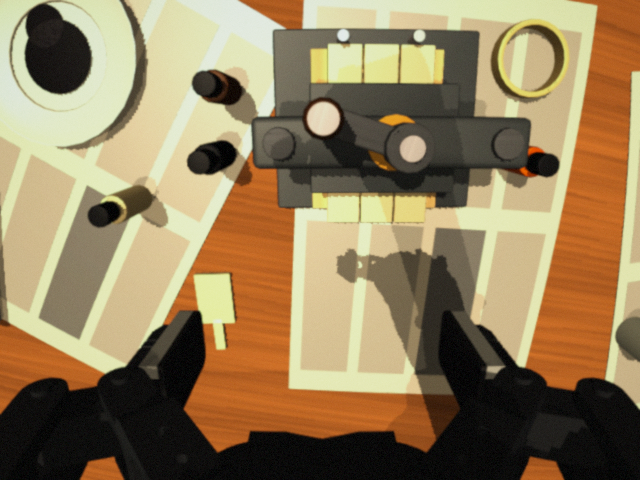

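Both stop pins show at (343, 36) and (419, 36), with the sign's back edge against them. The grip's top is at (323, 118) and the boss cap at (412, 149).

```bash
python3 - <<'E'
from h import *
np.set_printoptions(precision=4,suppress=True)
p=r.grab_frame("wrist")
for n,c,z in[("grip",(323,118),.278),("gripland",(322,121.3),.248),("bedL",(274,207),.03),("bedR",(466,206),.03),("pinL",(343,36),.064),("pinR",(419,36),.064),("cap",(412,149),.24),("bedBL",(274,30),.03),("bedBR",(478,31),.03)]:print(n,atz(p,c,z))
a=atz(p,(343,36),.064);b=atz(p,(419,36),.064);d=a-b;m=(a+b)/2;y=np.arctan2(-d[0],d[1]);print("yaw",y,np.linalg.norm(d),"origin",m-np.r_[np.cos(y),np.sin(y),0]*.105)
g=np.array([.5955,.1645,.248])
plan([g[0],g[1],g[2]+.06],.175)
E
```

```text
grip [0.5969 0.1628 0.278 ]
gripland [0.5948 0.163  0.248 ]
bedL [0.483  0.2029 0.03  ]
bedR [ 0.5264 -0.0321  0.03  ]
pinL [0.6842 0.1562 0.064 ]
pinR [0.6993 0.0777 0.064 ]
cap [0.5878 0.0991 0.24  ]
bedBL [0.6838 0.2329 0.03  ]
bedBR [0.7264 0.0059 0.03  ]
yaw 0.19030521191739433 0.07992900220285609 origin [0.5886 0.0971 0.064 ]
row [0.297, -0.005, 0.289, 0.0, -0.0, 0.0] mm 103.4 deg 0.0
```

```bash
python3 - <<'E'
from h import *
print(r.get_obs()["joints"])
f=plan([.5955,.1635,.32],.175-np.pi/4)
plan([.5955,.1635,.230],.175-np.pi/4,frm=f)
E
```

```text
[ 0.04016184  0.19054231 -0.50839897  1.63774372  0.09497841  1.3378463
 -1.87798883]
row [0.296, -0.001, 0.241, 0.0, -0.0, 0.5] mm 95.3 deg 45.0
row [-0.0, -0.0, 0.36, 0.0, -0.0, -0.0] mm 90.0 deg 0.0
```

Emit:
apply_moves(
  rows=[
    [0.3,0,0.24,0,0,0.5],
    [0.3,0,0.24,0,0,0.5],
    [0.3,0,0.24,0,0,0.5],
    [0.3,0,0.24,0,0,0.5],
    [0.3,0,0.24,0,0,0.5],
  ],
  claw=0.6,
)

```text
clock: 15.02
tcp_pos: [0.5966, 0.1636, 0.3199]
orientation: [2.996, -0.943, -0.0]
contact_force: [0.0, 0.5, 0.4]
grip_width: 0.0517
gripper_force: 0.0
```

```bash
python3 m.py; python3 - <<'E'
from h import *
o=r.get_obs();print(o["joints"]);plan([.5955,.1635,.230],.175-np.pi/4)
p=r.grab_frame("wrist")
for z,X in((.278,(.5955,.1635,.278)),):print(proj(p,X))
print([(d["rect"],d["conf"]) for d in r.outline_of(p,"grip")])
E
```

```text
press xy [0.0197 0.0621] z 0.3202 Fp [ 0.4 -0.1 -0.1] clk 15.175
[0.5966 0.1636 0.3202]
grip wrist [(array([320.9, 263.2]), 0.83)]
grip top []
grip scene []
crank_axis wrist [(array([432.9, 203.5]), 0.59)]
crank_axis top [(array([197.2, 318.7]), 0.64), (array([260.1, 216.9]), 0.55)]
crank_axis scene [(array([395. , 219.2]), 0.78), (array([445.3, 262.2]), 0.29)]
[0.42   0.1631 0.0391] [array([-23.4, 112.9]), array([ 38.3, -26.8]), array([1.5, 4.4])]
[-0.08766461  0.34291109 -0.36954679  1.56682129  0.12811992  1.25570757
 -2.65754592]
row [-0.004, 0.002, 0.36, -0.0, -0.0, 0.001] mm 90.1 deg 0.1
[323.95370109 279.59696056]
[([298.8, 229.4, 48.8, 57.1], 0.88), ([286.3, 67.9, 200.7, 200.0], 0.52)]
```

Emit:
apply_moves(
  rows=[
    [0,0,0,0,0,-1],
    [0,0,0,0,0,-1],
    [0,0,0,0,0,-1],
    [0,0,0,0,0,-1],
    [0,0,0,0,0,-1],
  ],
)

```text
clock: 16.2
tcp_pos: [0.5966, 0.1635, 0.3201]
orientation: [-3.098, -0.522, -0.0]
contact_force: [0.1, 0.6, -0.5]
grip_width: 0.0511
gripper_force: 0.0
```

Emit:
apply_moves(
  rows=[
    [0,0,0,0,0,-0.41],
    [0,0,0,0,0,-0.41],
    [0,0,0,0,0,-0.41],
    [0,0,0,0,0,-0.41],
  ],
)

```text
clock: 16.7
tcp_pos: [0.5966, 0.1634, 0.32]
orientation: [-2.775, -1.472, 0.0]
contact_force: [0.1, -0.1, -0.5]
grip_width: 0.0513
gripper_force: 0.0
```

```bash
python3 - <<'E'
from h import *
o=r.get_obs();print(o["joints"],o["tcp_pos"])
p=r.grab_frame("wrist")
print(p["eye"],proj(p,(.5955,.1635,.278)),proj(p,(.5955,.1635,.248)))
d=r.landmark_of(p,"grip");print([(k["point"],k["conf"]) for k in d]); print(atz(p,d[0]["point"],.248))
m=r.outline_of(p,"grip");print([(k["rect"],k["conf"]) for k in m])
# fit: mask centroid vs synthetic cylinder
M=m[0]["pixels"].astype(np.uint8)
from scipy.optimize import minimize
def syn(g):
    pts=[proj(p,(g[0]+.0125*np.cos(a),g[1]+.0125*np.sin(a),.248+h)) for h in(-.03,.03) for a in np.linspace(0,6.28,24)]
    im=np.zeros(M.shape,np.uint8);cv2.fillConvexPoly(im,cv2.convexHull(np.array(pts,np.float32)).astype(np.int32),1);return im
best=max(((np.logical_and(s,M).sum()/np.logical_or(s,M).sum(),x,y) for x in np.arange(.588,.604,.001) for y in np.arange(.156,.172,.001) for s in[syn((x,y))]))
print(best)
plan([best[1],best[2],.230],.175+np.pi/4)
E
```

```text
[ 0.11511093  0.38838328 -0.65165634  1.55258153  0.24184981  1.28269836
 -1.16492606] [0.59661677 0.16336923 0.32001605]
[0.63862111 0.22473306 0.46187083] [318.7257229  279.23684373] [319.08123117 258.85275625]
[([321.6, 259.7], 0.56)]
[0.59638101 0.16229971 0.248     ]
[([296.9, 230.8, 50.0, 59.5], 0.74)]
(np.float64(0.5320121951219512), np.float64(0.597), np.float64(0.164))
row [0.003, -0.0, 0.36, -0.0, -0.0, 0.006] mm 90.0 deg 0.5
```

Emit:
apply_moves(
  rows=[
    [0,0,0.12,0,0,0],
    [0,0,0.24,0,0,0],
    [0,0,0.32,0,0,0],
    [0,0,0.36,0,0,0],
    [0,0,0.36,0,0,0],
  ],
)

```text
clock: 17.48
tcp_pos: [0.5966, 0.1636, 0.2299]
orientation: [-2.778, -1.466, 0.001]
contact_force: [0.2, 1.1, 0.9]
grip_width: 0.0513
gripper_force: 0.0
```

Emit:
apply_moves(
  rows=[
    [0,0,0,0,0,0],
    [0,0,0,0,0,0],
    [0,0,0,0,0,0],
    [0,0,0,0,0,0],
  ],
  claw=0,
  newtons=30,
)

```text
clock: 17.98
tcp_pos: [0.5971, 0.1641, 0.2312]
orientation: [2.778, 1.467, 0.003]
contact_force: [-1.9, 0.7, 6.1]
grip_width: 0.0243
gripper_force: 29.4
```

```bash
python3 - <<'E'
from h import *
o=r.get_obs();print({k:np.round(o[k],4) for k in("tcp_pos","contact_force","moment","grip_width","gripper_force","joints","orientation")})
st()
E
```

```text
{'tcp_pos': array([0.5971, 0.1641, 0.2312]), 'contact_force': array([-1.8814,  0.6941,  6.0634]), 'moment': array([0.0853, 0.304 , 0.0352]), 'grip_width': np.float64(0.0243), 'gripper_force': np.float64(29.4427), 'joints': array([ 0.0989,  0.4573, -0.6321,  1.6633,  0.2949,  1.1161, -1.2138]), 'orientation': array([2.7779, 1.4668, 0.003 ])}
press xy [0.0203 0.0625] z 0.2312 Fp [-1.7  1.   6.1] clk 17.975
```

Grip held, pads at 24 mm. Next I'll generate the arc rows: clockwise, 65 mm radius, 16 mm down per turn.

```bash
cat > arc.py <<'E'
import sys; from h import *
# arc.py start_deg step_deg nrows ncalls : progress angles clockwise from grasp
YAW=.9706; TH0=np.deg2rad(82.6); RAD=.065
Rt=R.from_euler('z',YAW)*R.from_euler('x',np.pi)
def pos(ph):
    a=TH0-np.deg2rad(ph);return np.array([RAD*np.cos(a),RAD*np.sin(a),-.016*ph/360])
if __name__=="__main__":
    s,st_,n,k=map(float,sys.argv[1:5])
    for c in range(int(k)):
        b=s+c*n*st_
        print(b,[np.round(np.r_[Rt.inv().apply(pos(b+st_*(i+1))-pos(b))/.25,0,0,0],3).tolist() for i in range(int(n))])
E
cat > f.py <<'E'
from arc import *
def F(ph):
    o=r.get_obs();a=TH0-np.deg2rad(ph);t=np.array([np.sin(a),-np.cos(a)]);n=np.array([np.cos(a),np.sin(a)])
    d=o["tcp_pos"][:2]-[.588,.0985];ang=np.rad2deg(TH0-np.arctan2(d[1],d[0]))%360
    f=o["contact_force"];print("ph",ph,"meas ang",round(ang,1),"rad",round(np.hypot(*d)*1e3,1),"z",round(o["tcp_pos"][2],4),"drag",round(-f[:2]@t,2),"radial",round(f[:2]@n,2),"Fz",round(f[2],1),"w",round(o["grip_width"],4),"clk",o["clock"],"j",np.round(o["joints"],2))
F(float(sys.argv[1]))
E
python3 f.py 0; python3 arc.py 0 15 5 5
```

```text
ph 0.0 meas ang 0.5 rad 66.2 z 0.2312 drag 1.96 radial 0.45 Fz 6.1 w 0.0243 clk 17.975 j [ 0.1   0.46 -0.63  1.66  0.29  1.12 -1.21]
0.0 [[0.023, 0.064, 0.003, 0.0, 0.0, 0.0], [0.028, 0.132, 0.005, 0.0, 0.0, 0.0], [0.016, 0.198, 0.008, 0.0, 0.0, 0.0], [-0.014, 0.26, 0.011, 0.0, 0.0, 0.0], [-0.058, 0.311, 0.013, 0.0, 0.0, 0.0]]
75.0 [[-0.056, 0.038, 0.003, 0.0, 0.0, 0.0], [-0.12, 0.061, 0.005, 0.0, 0.0, 0.0], [-0.188, 0.066, 0.008, 0.0, 0.0, 0.0], [-0.254, 0.054, 0.011, 0.0, 0.0, 0.0], [-0.316, 0.025, 0.013, 0.0, 0.0, 0.0]]
150.0 [[-0.052, -0.044, 0.003, 0.0, 0.0, 0.0], [-0.09, -0.1, 0.005, 0.0, 0.0, 0.0], [-0.113, -0.164, 0.008, 0.0, 0.0, 0.0], [-0.118, -0.232, 0.011, 0.0, 0.0, 0.0], [-0.106, -0.298, 0.013, 0.0, 0.0, 0.0]]
225.0 [[0.029, -0.061, 0.003, 0.0, 0.0, 0.0], [0.073, -0.113, 0.005, 0.0, 0.0, 0.0], [0.129, -0.151, 0.008, 0.0, 0.0, 0.0], [0.193, -0.174, 0.011, 0.0, 0.0, 0.0], [0.261, -0.179, 0.013, 0.0, 0.0, 0.0]]
300.0 [[0.067, 0.012, 0.003, 0.0, 0.0, 0.0], [0.128, 0.042, 0.005, 0.0, 0.0, 0.0], [0.18, 0.086, 0.008, 0.0, 0.0, 0.0], [0.218, 0.142, 0.011, 0.0, 0.0, 0.0], [0.241, 0.206, 0.013, 0.0, 0.0, 0.0]]
```

Emit:
apply_moves(
  rows=[
    [0.023,0.064,0.003,0,0,0],
    [0.028,0.132,0.005,0,0,0],
    [0.016,0.198,0.008,0,0,0],
    [-0.014,0.26,0.011,0,0,0],
    [-0.058,0.311,0.013,0,0,0],
  ],
)

```text
clock: 18.6
tcp_pos: [0.6524, 0.1108, 0.2281]
orientation: [-2.773, -1.469, -0.004]
contact_force: [-5.6, 6.0, 6.3]
grip_width: 0.0243
gripper_force: 29.8
```

```bash
python3 f.py 75
```

```text
ph 75.0 meas ang 71.8 rad 65.6 z 0.2281 drag 6.64 radial -4.77 Fz 6.3 w 0.0243 clk 18.6 j [ 0.16  0.53 -0.6   1.56  0.31  1.15 -1.11]
```

Emit:
apply_moves(
  rows=[
    [-0.056,0.038,0.003,0,0,0],
    [-0.12,0.061,0.005,0,0,0],
    [-0.188,0.066,0.008,0,0,0],
    [-0.254,0.054,0.011,0,0,0],
    [-0.316,0.025,0.013,0,0,0],
  ],
)

```text
clock: 19.23
tcp_pos: [0.6151, 0.0403, 0.2247]
orientation: [-2.778, -1.467, -0.01]
contact_force: [5.1, 6.2, 0.9]
grip_width: 0.0245
gripper_force: 29.7
```

```bash
python3 f.py 150
```

```text
ph 150.0 meas ang 147.7 rad 64.2 z 0.2247 drag 7.14 radial -3.76 Fz 0.9 w 0.0245 clk 19.225 j [ 0.29  0.45 -0.61  1.68  0.28  1.09 -1.  ]
```

Emit:
apply_moves(
  rows=[
    [-0.052,-0.044,0.003,0,0,0],
    [-0.09,-0.1,0.005,0,0,0],
    [-0.113,-0.164,0.008,0,0,0],
    [-0.118,-0.232,0.011,0,0,0],
    [-0.106,-0.298,0.013,0,0,0],
  ],
)

```text
clock: 19.85
tcp_pos: [0.5387, 0.0575, 0.2214]
orientation: [2.777, 1.462, 0.006]
contact_force: [7.0, -2.5, -0.4]
grip_width: 0.0242
gripper_force: 29.9
```

```bash
python3 f.py 225
```

```text
ph 225.0 meas ang 222.8 rad 64.1 z 0.2214 drag 6.27 radial -3.97 Fz -0.4 w 0.0242 clk 19.85 j [ 0.31  0.34 -0.65  1.86  0.24  1.02 -1.04]
```

Emit:
apply_moves(
  rows=[
    [0.029,-0.061,0.003,0,0,0],
    [0.073,-0.113,0.005,0,0,0],
    [0.129,-0.151,0.008,0,0,0],
    [0.193,-0.174,0.011,0,0,0],
    [0.261,-0.179,0.013,0,0,0],
  ],
)

```text
clock: 20.48
tcp_pos: [0.5356, 0.1378, 0.2179]
orientation: [2.777, 1.466, -0.004]
contact_force: [-4.3, -4.7, 8.2]
grip_width: 0.0245
gripper_force: 30.7
```

```bash
python3 f.py 300; python3 arc.py 300 5 5 12
```

```text
ph 300.0 meas ang 299.5 rad 65.5 z 0.2179 drag 6.34 radial 0.52 Fz 8.2 w 0.0245 clk 20.475 j [ 0.17  0.37 -0.67  1.83  0.26  1.04 -1.2 ]
300.0 [[0.023, 0.002, 0.001, 0.0, 0.0, 0.0], [0.045, 0.006, 0.002, 0.0, 0.0, 0.0], [0.067, 0.012, 0.003, 0.0, 0.0, 0.0], [0.088, 0.02, 0.004, 0.0, 0.0, 0.0], [0.108, 0.03, 0.004, 0.0, 0.0, 0.0]]
325.0 [[0.02, 0.012, 0.001, 0.0, 0.0, 0.0], [0.038, 0.025, 0.002, 0.0, 0.0, 0.0], [0.055, 0.039, 0.003, 0.0, 0.0, 0.0], [0.071, 0.056, 0.004, 0.0, 0.0, 0.0], [0.086, 0.073, 0.004, 0.0, 0.0, 0.0]]
350.0 [[0.013, 0.019, 0.001, 0.0, 0.0, 0.0], [0.024, 0.038, 0.002, 0.0, 0.0, 0.0], [0.033, 0.059, 0.003, 0.0, 0.0, 0.0], [0.041, 0.08, 0.004, 0.0, 0.0, 0.0], [0.047, 0.102, 0.004, 0.0, 0.0, 0.0]]
375.0 [[0.004, 0.022, 0.001, 0.0, 0.0, 0.0], [0.006, 0.045, 0.002, 0.0, 0.0, 0.0], [0.005, 0.068, 0.003, 0.0, 0.0, 0.0], [0.003, 0.09, 0.004, 0.0, 0.0, 0.0], [-0.001, 0.113, 0.004, 0.0, 0.0, 0.0]]
400.0 [[-0.006, 0.022, 0.001, 0.0, 0.0, 0.0], [-0.014, 0.043, 0.002, 0.0, 0.0, 0.0], [-0.024, 0.064, 0.003, 0.0, 0.0, 0.0], [-0.035, 0.083, 0.004, 0.0, 0.0, 0.0], [-0.048, 0.102, 
[... 748 characters left out ...]
 0.0], [-0.076, -0.049, 0.004, 0.0, 0.0, 0.0], [-0.092, -0.065, 0.004, 0.0, 0.0, 0.0]]
525.0 [[-0.014, -0.018, 0.001, 0.0, 0.0, 0.0], [-0.027, -0.036, 0.002, 0.0, 0.0, 0.0], [-0.038, -0.056, 0.003, 0.0, 0.0, 0.0], [-0.048, -0.077, 0.004, 0.0, 0.0, 0.0], [-0.055, -0.098, 0.004, 0.0, 0.0, 0.0]]
550.0 [[-0.006, -0.022, 0.001, 0.0, 0.0, 0.0], [-0.009, -0.044, 0.002, 0.0, 0.0, 0.0], [-0.011, -0.067, 0.003, 0.0, 0.0, 0.0], [-0.011, -0.09, 0.004, 0.0, 0.0, 0.0], [-0.009, -0.112, 0.004, 0.0, 0.0, 0.0]]
575.0 [[0.004, -0.022, 0.001, 0.0, 0.0, 0.0], [0.01, -0.044, 0.002, 0.0, 0.0, 0.0], [0.018, -0.065, 0.003, 0.0, 0.0, 0.0], [0.028, -0.086, 0.004, 0.0, 0.0, 0.0], [0.039, -0.105, 0.004, 0.0, 0.0, 0.0]]
```

Emit:
apply_moves(
  rows=[
    [0.023,0.002,0.001,0,0,0],
    [0.045,0.006,0.002,0,0,0],
    [0.067,0.012,0.003,0,0,0],
    [0.088,0.02,0.004,0,0,0],
    [0.108,0.03,0.004,0,0,0],
  ],
)

```text
clock: 21.1
tcp_pos: [0.5571, 0.1566, 0.2168]
orientation: [-2.778, -1.467, 0.003]
contact_force: [-6.4, -0.9, 7.8]
grip_width: 0.0244
gripper_force: 30.5
```

```bash
python3 f.py 325
```

```text
ph 325.0 meas ang 324.6 rad 65.8 z 0.2168 drag 6.06 radial 2.15 Fz 7.8 w 0.0244 clk 21.1 j [ 0.13  0.41 -0.66  1.77  0.29  1.06 -1.23]
```

Emit:
apply_moves(
  rows=[
    [0.02,0.012,0.001,0,0,0],
    [0.038,0.025,0.002,0,0,0],
    [0.055,0.039,0.003,0,0,0],
    [0.071,0.056,0.004,0,0,0],
    [0.086,0.073,0.004,0,0,0],
  ],
)

```text
clock: 21.72
tcp_pos: [0.5842, 0.1645, 0.2157]
orientation: [-2.777, -1.468, 0.002]
contact_force: [-6.0, 0.1, 8.0]
grip_width: 0.0243
gripper_force: 30.4
```

```bash
python3 f.py 350
```

```text
ph 350.0 meas ang 349.3 rad 66.1 z 0.2157 drag 5.95 radial 0.41 Fz 8.0 w 0.0243 clk 21.725 j [ 0.11  0.46 -0.65  1.71  0.31  1.08 -1.23]
```

Emit:
apply_moves(
  rows=[
    [0.013,0.019,0.001,0,0,0],
    [0.024,0.038,0.002,0,0,0],
    [0.033,0.059,0.003,0,0,0],
  ],
)

```text
clock: 22.1
tcp_pos: [0.6011, 0.1633, 0.2151]
orientation: [-2.776, -1.468, 0.001]
contact_force: [-5.9, 0.3, 7.0]
grip_width: 0.0244
gripper_force: 30.5
```

```bash
python3 f.py 365; python3 arc.py 365 5 3 12
```

```text
ph 365.0 meas ang 4.0 rad 66.1 z 0.2151 drag 5.86 radial -1.03 Fz 7.0 w 0.0244 clk 22.1 j [ 0.1   0.48 -0.64  1.67  0.32  1.1  -1.23]
365.0 [[0.008, 0.021, 0.001, 0.0, 0.0, 0.0], [0.013, 0.043, 0.002, 0.0, 0.0, 0.0], [0.017, 0.066, 0.003, 0.0, 0.0, 0.0]]
380.0 [[0.002, 0.023, 0.001, 0.0, 0.0, 0.0], [0.002, 0.045, 0.002, 0.0, 0.0, 0.0], [-0.001, 0.068, 0.003, 0.0, 0.0, 0.0]]
395.0 [[-0.004, 0.022, 0.001, 0.0, 0.0, 0.0], [-0.01, 0.044, 0.002, 0.0, 0.0, 0.0], [-0.018, 0.065, 0.003, 0.0, 0.0, 0.0]]
410.0 [[-0.01, 0.02, 0.001, 0.0, 0.0, 0.0], [-0.021, 0.04, 0.002, 0.0, 0.0, 0.0], [-0.034, 0.058, 0.003, 0.0, 0.0, 0.0]]
425.0 [[-0.015, 0.017, 0.001, 0.0, 0.0, 0.0], [-0.031, 0.033, 0.002, 0.0, 0.0, 0.0], [-0.048, 0.048, 0.003, 0.0, 0.0, 0.0]]
440.0 [[-0.019, 0.013, 0.001, 0.0, 0.0, 0.0], [-0.038, 0.024, 0.002, 0.0, 0.0, 0.0], [-0.059, 0.033, 0.003, 0.0, 0.0, 0.0]]
455.0 [[-0.021, 0.008, 0.001, 0.0, 0.0, 0.0], [-0.043, 0.013, 0.002, 0.0, 0.0, 0.0], [-0.066, 0.017, 0.003, 0.0, 0.0, 0.0]]
470.0 [[-0.023, 0.002, 0.001, 0.0, 0.0, 0.0], [-0.045, 0.002, 0.002, 0.0, 0.0, 0.0], [-0.068, -0.001, 0.003, 0.0, 0.0, 0.0]]
485.0 [[-0.022, -0.004, 0.001, 0.0, 0.0, 0.0], [-0.044, -0.01, 0.002, 0.0, 0.0, 0.0], [-0.065, -0.018, 0.003, 0.0, 0.0, 0.0]]
500.0 [[-0.02, -0.01, 0.001, 0.0, 0.0, 0.0], [-0.04, -0.021, 0.002, 0.0, 0.0, 0.0], [-0.058, -0.034, 0.003, 0.0, 0.0, 0.0]]
515.0 [[-0.017, -0.015, 0.001, 0.0, 0.0, 0.0], [-0.033, -0.031, 0.002, 0.0, 0.0, 0.0], [-0.048, -0.048, 0.003, 0.0, 0.0, 0.0]]
530.0 [[-0.013, -0.019, 0.001, 0.0, 0.0, 0.0], [-0.024, -0.038, 0.002, 0.0, 0.0, 0.0], [-0.033, -0.059, 0.003, 0.0, 0.0, 0.0]]
```

Emit:
apply_moves(
  rows=[
    [0.008,0.021,0.001,0,0,0],
    [0.013,0.043,0.002,0,0,0],
    [0.017,0.066,0.003,0,0,0],
  ],
)

```text
clock: 22.48
tcp_pos: [0.617, 0.158, 0.2144]
orientation: [-2.776, -1.468, 0.001]
contact_force: [-5.9, 1.7, 7.8]
grip_width: 0.0244
gripper_force: 30.5
```

```bash
python3 f.py 380
```

```text
ph 380.0 meas ang 18.6 rad 66.2 z 0.2144 drag 6.04 radial -1.23 Fz 7.8 w 0.0244 clk 22.475 j [ 0.11  0.51 -0.63  1.63  0.32  1.11 -1.21]
```

Emit:
apply_moves(
  rows=[
    [0.002,0.023,0.001,0,0,0],
    [0.002,0.045,0.002,0,0,0],
  ],
)

```text
clock: 22.72
tcp_pos: [0.6267, 0.1521, 0.214]
orientation: [-2.775, -1.468, 0.001]
contact_force: [-5.8, 3.1, 7.5]
grip_width: 0.0243
gripper_force: 30.5
```

```bash
python3 f.py 390
```

```text
ph 390.0 meas ang 28.4 rad 66.1 z 0.214 drag 6.51 radial -1.06 Fz 7.5 w 0.0243 clk 22.725 j [ 0.11  0.52 -0.63  1.62  0.33  1.12 -1.2 ]
```

Emit:
apply_moves(
  rows=[
    [-0.003,0.023,0.001,0,0,0],
    [-0.007,0.045,0.002,0,0,0],
  ],
)

```text
clock: 22.98
tcp_pos: [0.635, 0.1448, 0.2135]
orientation: [-2.775, -1.468, -0.0]
contact_force: [-6.1, 2.3, 6.8]
grip_width: 0.0241
gripper_force: 30.5
```

```bash
python3 f.py 400
```

```text
ph 400.0 meas ang 38.0 rad 66.0 z 0.2135 drag 5.76 radial -2.94 Fz 6.8 w 0.0241 clk 22.975 j [ 0.12  0.53 -0.62  1.6   0.33  1.12 -1.18]
```

Emit:
apply_moves(
  rows=[
    [-0.006,0.022,0.001,0,0,0],
    [-0.014,0.043,0.002,0,0,0],
  ],
)

```text
clock: 23.22
tcp_pos: [0.642, 0.1362, 0.2131]
orientation: [-2.774, -1.468, -0.001]
contact_force: [-5.3, 3.8, 6.7]
grip_width: 0.0243
gripper_force: 30.4
```

```bash
python3 f.py 410
```

```text
ph 410.0 meas ang 47.6 rad 65.9 z 0.2131 drag 6.02 radial -2.44 Fz 6.7 w 0.0243 clk 23.225 j [ 0.13  0.54 -0.62  1.59  0.33  1.12 -1.16]
```

Emit:
apply_moves(
  rows=[
    [-0.01,0.02,0.001,0,0,0],
    [-0.021,0.04,0.002,0,0,0],
    [-0.034,0.058,0.003,0,0,0],
  ],
)

```text
clock: 23.6
tcp_pos: [0.6495, 0.1215, 0.2125]
orientation: [-2.774, -1.469, -0.003]
contact_force: [-4.2, 5.7, 6.4]
grip_width: 0.0242
gripper_force: 30.4
```

```bash
python3 f.py 425
```

```text
ph 425.0 meas ang 62.1 rad 65.7 z 0.2125 drag 6.74 radial -2.23 Fz 6.4 w 0.0242 clk 23.6 j [ 0.15  0.54 -0.62  1.58  0.33  1.13 -1.14]
```

Emit:
apply_moves(
  rows=[
    [-0.015,0.017,0.001,0,0,0],
    [-0.031,0.033,0.002,0,0,0],
    [-0.048,0.048,0.003,0,0,0],
  ],
)

```text
clock: 23.98
tcp_pos: [0.6531, 0.1052, 0.2118]
orientation: [-2.774, -1.469, -0.005]
contact_force: [-2.2, 6.8, 5.5]
grip_width: 0.0242
gripper_force: 30.4
```

```bash
python3 f.py 440
```

```text
ph 440.0 meas ang 76.7 rad 65.4 z 0.2118 drag 6.86 radial -1.92 Fz 5.5 w 0.0242 clk 23.975 j [ 0.17  0.54 -0.61  1.58  0.33  1.12 -1.11]
```

Emit:
apply_moves(
  rows=[
    [-0.019,0.013,0.001,0,0,0],
    [-0.038,0.024,0.002,0,0,0],
  ],
)

```text
clock: 24.22
tcp_pos: [0.6531, 0.094, 0.2114]
orientation: [-2.774, -1.469, -0.006]
contact_force: [-1.1, 5.2, 5.2]
grip_width: 0.0243
gripper_force: 30.3
```

```bash
python3 f.py 450
```

```text
ph 450.0 meas ang 86.6 rad 65.2 z 0.2114 drag 5.04 radial -1.77 Fz 5.2 w 0.0243 clk 24.225 j [ 0.19  0.54 -0.61  1.58  0.33  1.12 -1.09]
```

Emit:
apply_moves(
  rows=[
    [-0.021,0.009,0.001,0,0,0],
    [-0.042,0.017,0.002,0,0,0],
  ],
)

```text
clock: 24.48
tcp_pos: [0.6511, 0.0829, 0.211]
orientation: [-2.774, -1.469, -0.008]
contact_force: [1.1, 5.9, 4.8]
grip_width: 0.0241
gripper_force: 30.2
```

```bash
python3 f.py 460
```

```text
ph 460.0 meas ang 96.5 rad 65.0 z 0.211 drag 5.96 radial -0.71 Fz 4.8 w 0.0241 clk 24.475 j [ 0.21  0.53 -0.61  1.59  0.33  1.11 -1.08]
```

Noise is about ±0.7 N around a free drag of ~6 N, and it is still free-running. I'll continue.

Emit:
apply_moves(
  rows=[
    [-0.022,0.006,0.001,0,0,0],
    [-0.045,0.01,0.002,0,0,0],
  ],
)

```text
clock: 24.72
tcp_pos: [0.6471, 0.072, 0.2105]
orientation: [-2.775, -1.469, -0.008]
contact_force: [1.9, 6.2, 3.5]
grip_width: 0.0241
gripper_force: 30.1
```

```bash
python3 f.py 470
```

```text
ph 470.0 meas ang 106.8 rad 64.8 z 0.2105 drag 6.4 radial -1.22 Fz 3.5 w 0.0241 clk 24.725 j [ 0.23  0.53 -0.61  1.61  0.33  1.11 -1.06]
```

Emit:
apply_moves(
  rows=[
    [-0.023,0.002,0.001,0,0,0],
    [-0.045,0.002,0.002,0,0,0],
  ],
)

```text
clock: 24.98
tcp_pos: [0.6415, 0.0622, 0.2101]
orientation: [-2.775, -1.469, -0.009]
contact_force: [2.2, 5.4, 2.9]
grip_width: 0.0243
gripper_force: 30.1
```

```bash
python3 f.py 480; python3 arc.py 480 5 2 12
```

```text
ph 480.0 meas ang 116.8 rad 64.6 z 0.2101 drag 5.68 radial -1.52 Fz 2.9 w 0.0243 clk 24.975 j [ 0.25  0.52 -0.61  1.63  0.32  1.1  -1.05]
480.0 [[-0.023, -0.002, 0.001, 0.0, 0.0, 0.0], [-0.045, -0.006, 0.002, 0.0, 0.0, 0.0]]
490.0 [[-0.022, -0.006, 0.001, 0.0, 0.0, 0.0], [-0.043, -0.014, 0.002, 0.0, 0.0, 0.0]]
500.0 [[-0.02, -0.01, 0.001, 0.0, 0.0, 0.0], [-0.04, -0.021, 0.002, 0.0, 0.0, 0.0]]
510.0 [[-0.018, -0.013, 0.001, 0.0, 0.0, 0.0], [-0.036, -0.028, 0.002, 0.0, 0.0, 0.0]]
520.0 [[-0.016, -0.016, 0.001, 0.0, 0.0, 0.0], [-0.03, -0.034, 0.002, 0.0, 0.0, 0.0]]
530.0 [[-0.013, -0.019, 0.001, 0.0, 0.0, 0.0], [-0.024, -0.038, 0.002, 0.0, 0.0, 0.0]]
540.0 [[-0.009, -0.021, 0.001, 0.0, 0.0, 0.0], [-0.017, -0.042, 0.002, 0.0, 0.0, 0.0]]
550.0 [[-0.006, -0.022, 0.001, 0.0, 0.0, 0.0], [-0.009, -0.044, 0.002, 0.0, 0.0, 0.0]]
560.0 [[-0.002, -0.023, 0.001, 0.0, 0.0, 0.0], [-0.002, -0.045, 0.002, 0.0, 0.0, 0.0]]
570.0 [[0.002, -0.023, 0.001, 0.0, 0.0, 0.0], [0.006, -0.045, 0.002, 0.0, 0.0, 0.0]]
580.0 [[0.006, -0.022, 0.001, 0.0, 0.0, 0.0], [0.014, -0.043, 0.002, 0.0, 0.0, 0.0]]
590.0 [[0.01, -0.02, 0.001, 0.0, 0.0, 0.0], [0.021, -0.04, 0.002, 0.0, 0.0, 0.0]]
```

Emit:
apply_moves(
  rows=[
    [-0.023,-0.002,0.001,0,0,0],
    [-0.045,-0.006,0.002,0,0,0],
  ],
)

```text
clock: 25.22
tcp_pos: [0.6342, 0.0535, 0.2096]
orientation: [-2.776, -1.469, -0.009]
contact_force: [4.2, 5.4, 3.5]
grip_width: 0.024
gripper_force: 30.1
```

```bash
python3 f.py 490
```

```text
ph 490.0 meas ang 126.8 rad 64.5 z 0.2096 drag 6.72 radial -1.13 Fz 3.5 w 0.024 clk 25.225 j [ 0.26  0.5  -0.62  1.65  0.32  1.09 -1.04]
```

Emit:
apply_moves(
  rows=[
    [-0.022,-0.006,0.001,0,0,0],
    [-0.043,-0.014,0.002,0,0,0],
  ],
)

```text
clock: 25.48
tcp_pos: [0.6256, 0.0463, 0.2092]
orientation: [-2.777, -1.468, -0.01]
contact_force: [4.4, 5.1, 3.3]
grip_width: 0.0243
gripper_force: 30.1
```

```bash
python3 f.py 500
```

```text
ph 500.0 meas ang 136.9 rad 64.3 z 0.2092 drag 6.43 radial -1.9 Fz 3.3 w 0.0243 clk 25.475 j [ 0.28  0.49 -0.62  1.67  0.31  1.08 -1.03]
```

Emit:
apply_moves(
  rows=[
    [-0.02,-0.01,0.001,0,0,0],
    [-0.04,-0.021,0.002,0,0,0],
  ],
)

```text
clock: 25.72
tcp_pos: [0.6158, 0.0407, 0.2087]
orientation: [2.777, 1.468, 0.01]
contact_force: [3.7, 4.7, 2.8]
grip_width: 0.0244
gripper_force: 30.1
```

```bash
python3 f.py 510
```

```text
ph 510.0 meas ang 146.9 rad 64.1 z 0.2087 drag 5.27 radial -2.92 Fz 2.8 w 0.0244 clk 25.725 j [ 0.3   0.47 -0.62  1.7   0.31  1.07 -1.02]
```

Emit:
apply_moves(
  rows=[
    [-0.018,-0.013,0.001,0,0,0],
    [-0.036,-0.028,0.002,0,0,0],
  ],
)

```text
clock: 25.98
tcp_pos: [0.6052, 0.0368, 0.2083]
orientation: [2.777, 1.467, 0.011]
contact_force: [5.3, 3.8, 3.4]
grip_width: 0.0243
gripper_force: 30.1
```

```bash
python3 f.py 520
```

```text
ph 520.0 meas ang 157.0 rad 64.0 z 0.2083 drag 6.0 radial -2.5 Fz 3.4 w 0.0243 clk 25.975 j [ 0.31  0.46 -0.63  1.72  0.3   1.05 -1.01]
```

Emit:
apply_moves(
  rows=[
    [-0.016,-0.016,0.001,0,0,0],
    [-0.03,-0.034,0.002,0,0,0],
  ],
)

```text
clock: 26.22
tcp_pos: [0.5942, 0.0349, 0.2078]
orientation: [2.777, 1.466, 0.011]
contact_force: [5.4, 1.3, 3.1]
grip_width: 0.0242
gripper_force: 30.2
```

```bash
python3 f.py 530
```

```text
ph 530.0 meas ang 167.0 rad 63.9 z 0.2078 drag 5.46 radial -1.03 Fz 3.1 w 0.0242 clk 26.225 j [ 0.32  0.44 -0.63  1.75  0.29  1.04 -1.01]
```

Emit:
apply_moves(
  rows=[
    [-0.013,-0.019,0.001,0,0,0],
    [-0.024,-0.038,0.002,0,0,0],
  ],
)

```text
clock: 26.48
tcp_pos: [0.5832, 0.0348, 0.2074]
orientation: [2.776, 1.466, 0.011]
contact_force: [6.7, 1.0, 3.0]
grip_width: 0.0241
gripper_force: 30.2
```

```bash
python3 f.py 540
```

```text
ph 540.0 meas ang 176.9 rad 63.9 z 0.2074 drag 6.56 radial -1.81 Fz 3.0 w 0.0241 clk 26.475 j [ 0.33  0.42 -0.63  1.78  0.29  1.03 -1.01]
```

Emit:
apply_moves(
  rows=[
    [-0.009,-0.021,0.001,0,0,0],
    [-0.017,-0.042,0.002,0,0,0],
  ],
)

```text
clock: 26.72
tcp_pos: [0.5723, 0.0366, 0.207]
orientation: [2.776, 1.465, 0.011]
contact_force: [6.2, -0.9, 3.4]
grip_width: 0.0241
gripper_force: 30.3
```

```bash
python3 f.py 550
```

```text
ph 550.0 meas ang 186.8 rad 63.9 z 0.207 drag 6.15 radial -1.03 Fz 3.4 w 0.0241 clk 26.725 j [ 0.33  0.4  -0.64  1.8   0.28  1.02 -1.02]
```

Emit:
apply_moves(
  rows=[
    [-0.006,-0.022,0.001,0,0,0],
    [-0.009,-0.044,0.002,0,0,0],
  ],
)

```text
clock: 26.98
tcp_pos: [0.5624, 0.04, 0.2066]
orientation: [2.776, 1.463, 0.011]
contact_force: [7.5, -3.0, 4.7]
grip_width: 0.024
gripper_force: 30.4
```

```bash
python3 f.py 560
```

```text
ph 560.0 meas ang 196.2 rad 63.9 z 0.2066 drag 8.06 radial -0.76 Fz 4.7 w 0.024 clk 26.975 j [ 0.33  0.39 -0.64  1.82  0.27  1.01 -1.03]
```

Emit:
apply_moves(
  rows=[
    [-0.002,-0.023,0.001,0,0,0],
  ],
)

```text
clock: 27.1
tcp_pos: [0.5576, 0.0424, 0.2064]
orientation: [2.776, 1.462, 0.011]
contact_force: [8.6, -3.9, 5.4]
grip_width: 0.024
gripper_force: 30.4
```

```bash
python3 f.py 565
```

```text
ph 565.0 meas ang 201.1 rad 63.8 z 0.2064 drag 9.39 radial -1.28 Fz 5.4 w 0.024 clk 27.1 j [ 0.33  0.38 -0.65  1.83  0.27  1.01 -1.03]
```

Emit:
apply_moves(
  rows=[
    [0,-0.022,0.001,0,0,0],
  ],
)

```text
clock: 27.22
tcp_pos: [0.5531, 0.0449, 0.2062]
orientation: [2.775, 1.461, 0.01]
contact_force: [7.7, -4.6, 6.1]
grip_width: 0.0242
gripper_force: 30.5
```

```bash
python3 f.py 570
```

```text
ph 570.0 meas ang 205.7 rad 63.9 z 0.2062 drag 8.92 radial -1.07 Fz 6.1 w 0.0242 clk 27.225 j [ 0.33  0.37 -0.65  1.84  0.27  1.   -1.04]
```

Emit:
apply_moves(
  rows=[
    [0.002,-0.023,0.001,0,0,0],
  ],
)

```text
clock: 27.35
tcp_pos: [0.5488, 0.048, 0.206]
orientation: [2.775, 1.46, 0.01]
contact_force: [7.1, -7.4, 5.9]
grip_width: 0.0242
gripper_force: 30.6
```

```bash
python3 f.py 575
```

```text
ph 575.0 meas ang 210.4 rad 63.9 z 0.206 drag 10.25 radial 0.64 Fz 5.9 w 0.0242 clk 27.35 j [ 0.32  0.37 -0.65  1.85  0.27  1.   -1.04]
```

Emit:
apply_moves(
  rows=[
    [0.002,-0.009,0,0,0,0],
  ],
)

```text
clock: 27.48
tcp_pos: [0.547, 0.0494, 0.2059]
orientation: [2.775, 1.46, 0.009]
contact_force: [6.6, -6.8, 5.8]
grip_width: 0.0244
gripper_force: 30.6
```

```bash
python3 f.py 577
```

```text
ph 577.0 meas ang 212.5 rad 64.0 z 0.2059 drag 9.5 radial 0.23 Fz 5.8 w 0.0244 clk 27.475 j [ 0.32  0.37 -0.65  1.86  0.27  1.   -1.05]
```

Emit:
apply_moves(
  rows=[
    [0.003,-0.013,0.001,0,0,0],
  ],
)

```text
clock: 27.6
tcp_pos: [0.5449, 0.0513, 0.2058]
orientation: [2.775, 1.459, 0.009]
contact_force: [6.6, -8.2, 9.1]
grip_width: 0.0244
gripper_force: 30.9
```

```bash
python3 f.py 580
```

```text
ph 580.0 meas ang 215.0 rad 63.9 z 0.2058 drag 10.53 radial 0.73 Fz 9.1 w 0.0244 clk 27.6 j [ 0.32  0.36 -0.65  1.86  0.27  1.   -1.05]
```

Emit:
apply_moves(
  rows=[
    [0.001,-0.004,0,0,0,0],
  ],
)

```text
clock: 27.72
tcp_pos: [0.5441, 0.052, 0.2057]
orientation: [2.775, 1.459, 0.008]
contact_force: [5.9, -9.8, 7.6]
grip_width: 0.0242
gripper_force: 30.8
```

```bash
python3 f.py 581; python3 - <<'E'
from h import *
o=r.get_obs();print(o["tcp_pos"],o["orientation"])
E
```

```text
ph 581.0 meas ang 216.0 rad 63.9 z 0.2057 drag 11.2 radial 2.12 Fz 7.6 w 0.0242 clk 27.725 j [ 0.32  0.36 -0.65  1.86  0.27  1.   -1.05]
[0.54410192 0.05200137 0.20574214] [2.77488818 1.45873018 0.00808135]
```

About +4.5 N over the free drag, so it's well clamped. I'll relax the tangential load without reversing the screw, open and lift straight off.

Emit:
apply_moves(
  rows=[
    [-0.002,0.01,0,0,0,0],
    [-0.004,0.018,0,0,0,0],
    [-0.004,0.018,0,0,0,0],
  ],
)

```text
clock: 28.1
tcp_pos: [0.5444, 0.0517, 0.2057]
orientation: [2.777, 1.465, 0.002]
contact_force: [-3.3, -2.1, 14.2]
grip_width: 0.0243
gripper_force: 31.3
```

```bash
python3 f.py 577
```

```text
ph 577.0 meas ang 215.6 rad 64.0 z 0.2057 drag -0.95 radial 3.81 Fz 14.2 w 0.0243 clk 28.1 j [ 0.32  0.37 -0.66  1.86  0.26  1.   -1.05]
```

Emit:
apply_moves(
  rows=[
    [0,0,0,0,0,0],
    [0,0,0,0,0,0],
    [0,0,0,0,0,0],
    [0,0,0,0,0,0],
  ],
  claw=0.55,
)

```text
clock: 28.6
tcp_pos: [0.5434, 0.0521, 0.2033]
orientation: [-2.778, -1.467, 0.001]
contact_force: [-0.1, 0.4, 0.1]
grip_width: 0.0465
gripper_force: 0.0
```

```bash
python3 f.py 577
```

```text
ph 577.0 meas ang 216.5 rad 64.4 z 0.2033 drag -0.36 radial -0.17 Fz 0.1 w 0.0465 clk 28.6 j [ 0.32  0.37 -0.66  1.86  0.26  1.   -1.05]
```

Released cleanly. Lift and check.

Emit:
apply_moves(
  rows=[
    [0,0,-0.1,0,0,0],
    [0,0,-0.25,0,0,0],
    [0,0,-0.45,0,0,0],
    [0,0,-0.6,0,0,0],
    [0,0,-0.6,0,0,0],
  ],
)

```text
clock: 29.22
tcp_pos: [0.545, 0.0528, 0.3567]
orientation: [2.776, 1.466, 0.009]
contact_force: [0.6, 0.9, -1.4]
grip_width: 0.0468
gripper_force: 0.0
```

Emit:
apply_moves(
  rows=[
    [-0.2,0,-0.05,0,0,0],
    [-0.4,0,-0.1,0,0,0],
    [-0.4,0,-0.1,0,0,0],
    [-0.4,0,-0.1,0,0,0],
  ],
)

```text
clock: 29.72
tcp_pos: [0.4868, -0.0303, 0.3778]
orientation: [-2.778, -1.466, 0.001]
contact_force: [0.2, 0.7, -0.2]
grip_width: 0.047
gripper_force: 0.0
```

```bash
python3 - <<'E'
from h import *
np.set_printoptions(precision=4,suppress=True)
o=r.get_obs();print(o["contact_force"],o["tcp_pos"],o["clock"])
s=r.grab_frame("scene");q=r.grab_frame("top");w=r.grab_frame("wrist")
for t in("grip","sign_slats","crank_axis"):
    for n,p in(("s",s),("t",q),("w",w)):print(t,n,[(np.round(d["point"],1),round(d["conf"],2)) for d in r.landmark_of(p,t)[:2]])
th=np.deg2rad(82.6-216)
X=(.588+.065*np.cos(th),.0985+.065*np.sin(th),.224)
for p in(s,q,w):print("expect grip",proj(p,X),"sign",proj(p,(.588,.0985,.044)))
E
```

```text
[ 0.2039  0.6694 -0.2178] [ 0.4868 -0.0303  0.3778] 29.725
grip s [(array([371.5, 213.4]), 0.47)]
grip t [(array([275.1, 236.5]), 0.57)]
grip w [(array([322.6,  84.8]), 0.77)]
sign_slats s []
sign_slats t [(array([418. , 324.4]), 0.44)]
sign_slats w []
crank_axis s [(array([396.1, 226.5]), 0.71), (array([456.8, 283.4]), 0.5)]
crank_axis t [(array([259.1, 218.2]), 0.56)]
crank_axis w []
expect grip [369.3689 213.2989] sign [386.4219 276.3362]
expect grip [276.1827 237.8787] sign [264.5418 234.7643]
expect grip [322.9102  83.7845] sign [332.1719  36.5484]
```

The grip is where it was left, and the arm is clear of everything. I'll hand in.

```bash
python3 -c "
from bench import r
print(r.hand_in())"
```

```text
the job is handed in; nothing more can be done
None
```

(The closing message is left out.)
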